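# Nudge the skewed lid of a sweet jar home

### The job

One of the three sweet jars on the shop counter has been left with its round wooden lid lying askew across the rim. With the fingertips, push that lid sideways across the rim until it drops into its seat and lies level all round; do not pick the lid up, and do not shove the jar from its place. Leave the two closed jars, the scoop and the parcel undisturbed.

Things in the scene. Friction and masses are not known exactly. Their poses are not given: they have to be found in the camera images.
- jar: the open jar: clear round jar full of sweets (about 1.2 kg), loose on the counter: 124 mm across, 100 mm high, white collar. Origin: centre of its underside, z up. In the top of the collar a round seat for the lid is sunk: 104 mm across, 6 mm deep, its ledge 94 mm above the counter. The collar round it is 10 mm wide and flat, 100 mm above the counter. The ledge runs in to a 68 mm mouth.
- lid: its lid: flat wooden disc, 100 mm across, 12 mm thick, 66 g. Origin: centre of its underside, z up. Starts flat on the collar, underside 100 mm above the counter, 22 to 36 mm off centre in any direction, partly overhanging. Slides at well under 1 N; pressed on the overhang it tips off; near the centre its leading edge dips, then it drops. Seated: underside 94 mm up, top 6 mm proud of the collar.
- jar_b: a closed jar, of the same make: clear round jar full of sweets (about 1.2 kg), loose on the counter: 124 mm across, 100 mm high, white collar. Origin: centre of its underside, z up. 
- lid_b: the lid seated in jar_b: flat wooden disc, 100 mm across, 12 mm thick, 66 g. Origin: centre of its underside, z up. 
- jar_c: a closed jar, of the same make: clear round jar full of sweets (about 1.2 kg), loose on the counter: 124 mm across, 100 mm high, white collar. Origin: centre of its underside, z up. 
- lid_c: the lid seated in jar_c: flat wooden disc, 100 mm across, 12 mm thick, 66 g. Origin: centre of its underside, z up. 
- scoop: small steel sweets scoop lying on the counter on the customer's side of the jars, 150 mm long, 26 mm high. Origin: on the counter under its middle; x points from the handle to the blade
- parcel: cardboard parcel standing on the counter to the robot's left of the jars, 200 x 220 x 80 mm high. Origin: centre of its underside

How it is judged (in metres and radians):
At the end, for the whole second after the job is handed in: the lid lies at rest in the seat of its own jar: underside 94 mm above the jar's foot (from 2.5 mm below to 2 mm above that), centred within 5 mm, level within 2 degrees; its jar stands upright, at rest, within 25 mm of where it was; the two other lids still lie in their seats (z of lid in the frame of jar between 0.0915 and 0.096 m and horizontal distance between lid and jar below 0.005 m and angle between each of lid, jar, lid_b, lid_c's own z axis and vertical below 0.035 rad and linear speed of each of lid, jar below 0.01 m/s and angular speed of lid below 0.1 rad/s and distance of jar from where it was at the start of the episode below 0.025 m and z of lid_b in the frame of jar_b between 0.0915 and 0.096 m and horizontal distance between lid_b and jar_b below 0.005 m and z of lid_c in the frame of jar_c between 0.0915 and 0.096 m and horizontal distance between lid_c and jar_c below 0.005 m); the robot touches nothing.
It fails at once if the lid was lifted off the jar (more than 12 mm above the collar) or carried (z of lid in the frame of jar above 0.112 m).
It fails at once if the lid fell off its jar (z of lid in the frame of jar below 0.075 m or horizontal distance between lid and jar above 0.062 m).
It fails at once if the lid's jar was shoved (more than 25 mm) or tipped (distance of jar from where it was at the start of the episode above 0.025 m or angle between jar's own z axis and vertical above 0.2 rad).
It fails at once if a bystander (closed jar, its lid, scoop or parcel) was disturbed by more than 15 mm (distance of any of jar_b, jar_c, lid_b, lid_c, scoop, parcel from where it was at the start of the episode above 0.015 m).
It also fails if it takes over 35 s, if anything falls off the work surface, if the arm or the gripper's body presses on something with over 40 N, if the wrist force passes 120 N, or if a joint passes its speed limit or range.

### The arm

A 7-joint arm with a two-finger parallel gripper is mounted at the origin on the work surface. World frame = base frame: x ahead of the robot, y to its left, z up, the work surface at z = 0. Lengths are in m, angles in degrees, forces in N, time in s.
With the tool pointing down it reaches from about 0.425 to 1.025 m from the base axis. Payload 9.4 kg.
Tool frame: the origin (TCP) lies between the finger pads; the fingertips stand arm.tip_extent ahead of it and the grasp point (between the pads) lies 2 mm behind it (arm.tip_extent is the distance from the TCP to the fingertips, in m); z points along the fingers, y is the direction in which the jaws open and shut (so a half turn about z gives the same grasp; the last joint's range is limited). The gripper opens to 93 mm and grips with 3 to 60 N. Pads are 15 mm wide; open, the fingers measure 128 mm over their backs; the gripper's body (75 mm by 188 mm) begins 65 mm behind the grasp point.
Start: joints at [-73.493, 34.337, -0.143, 91.639, 0.103, 54.024, -4.572], TCP at [0.259, 0.677, 0.203] pointing down, gripper open.
Joint ranges: [-147.43, 147.43], [-19.82, 112.94], [-74.19, 73.91], [6.32, 146.72], [-59.91, 239.91], [6.04, 106.73], [-150.56, 150.56]. Speed limits (degrees/s): [127.2, 127.2, 172.46, 172.46, 180, 180, 180].

### API

Orientations are given as [roll, pitch, yaw] about the fixed x, y, z axes, in that order (R = Rz(yaw) Ry(pitch) Rx(roll)).
In Python, from bench import readout, eyes, arm gives the robot as it stands.
- The arm moves only by the tool send_rows, never from a script. Its argument "steps" is a list of rows, each an object of numbers: "dx", "dy", "dz": the shift along the tool's x, y, z in units of 25 mm (1.0 is 25 mm); "yaw": the turn about the tool's z in units of 6 degrees (1.0 is 6 degrees); "fingers": the finger opening in mm, from 0 to 93. In form: [{"dx": .., "dy": .., "dz": .., "yaw": .., "fingers": ..}, ...]. A call has 1 to 20 rows; each row is the pose to reach, as a shift and turn from the pose measured when the call began, along the tool's axes at that moment; what a row does not reach only later rows make up. A row lasts 1/12 s, in which the tool goes at most 41.7 mm and 7.16 degrees, less where a joint would pass 70% of its speed; a pose out of reach is approached as far as the arm can. A call with a gripper value outside its range is refused whole. The fingers move at their own pace and stop on an object; "squeeze" is the grip in N (left out, the last holds). Time passes only in rows, so rows that repeat a pose let the fingers close. It gives the time, the measured TCP pose, the force and the opening at its end, in the units of the state.
- readout.sense(): the state, without advancing time (a new reading comes with each control period).
- eyes.read_camera(name): name is "scene" or "top" or "wrist"; returns the picture (384x512x3 uint8, blue, green, red); there is no depth.
- eyes.calibration(name): a dict with "fx", "fy", "cx", "cy" (pixels), "R" (3x3) and "t" (3): a world point X has camera coordinates R X + t. Camera axes: x right, y down, z forward; pixel columns grow to the right and rows downward; lengths in m; the calibration is good to about 2 mm. A picture is of the moment at which its call begins: read the wrist's pose just before it. calibration takes no time and is no camera call; for the wrist camera it gives the pose at the moment of the call.
- arm.sign_off(): hands the job in, once; it reports no verdict.
The state is a dict: "time": time; "joint_pos": joint angles; "qd": joint speeds; "joint_torque": joint torques, N m; "ee_pos": TCP position; "orientation": TCP orientation; "contact_force": force on the tool from outside, world axes, zero at the start; "ft_torque": the same for the moment, N m; "gripper_width": finger opening in m.
Only numpy, scipy, OpenCV 4.12 (cv2) and the standard library are available. Lean on these libraries where they do the work, as an engineer would, in place of code of your own. Each camera call takes 0.05 s, during which the arm holds its last target.

## Working session

There is one attempt and no reset: what is moved stays moved. The work goes in short steps, Python scripts to look and compute and a tool call to move; the robot and the scene stay as the last step left them, time stands still between calls to the robot, and variables do not carry over. Pictures are saved under pics/ and viewed, and the job is handed in when it is done.

Besides the shell and the picture viewer there is one more tool, called after "Emit:" by a JSON object that holds its "api" and its "payload", one argument or row to a line. send_rows: Moves the arm, as the interface text tells. Its arguments: {"type":"object","properties":{"steps":{"type":"array","items":{"type":"object","properties":{"dx":{"type":"number"},"dy":{"type":"number"},"dz":{"type":"number"},"yaw":{"type":"number"},"fingers":{"type":"number"}}}},"squeeze":{"type":"number"}},"required":["steps"]}

```bash
mkdir -p pics; ls; python3 - <<'E'
from bench import readout, eyes, arm
import cv2
print(readout.sense()); print(arm.tip_extent)
for n in ("scene","top"):
    cv2.imwrite(f"pics/{n}0.png",eyes.read_camera(n)); print(n,eyes.calibration(n))
E
```

```text
pics
{'time': 0.0, 'joint_pos': array([-73.49495489,  34.38617093,  -0.14608652,  91.67984179,
         0.10321673,  54.02430454,  -4.57115248]), 'qd': array([-0.02012222,  0.07789043, -0.01163269,  0.01039324,  0.03406478,
        0.03303237,  0.05784256]), 'joint_torque': array([ 1.39368884e-03, -7.65061355e+01,  1.49829034e+00, -2.52361697e+01,
       -5.23287349e-02,  1.68130151e-02,  2.04216994e-04]), 'ee_pos': array([0.25846436, 0.67681803, 0.20244583]), 'orientation': array([-1.79910174e+02,  8.11404465e-03,  1.59105131e+02]), 'contact_force': array([ 0.21400369, -0.82352254, -0.32434213]), 'ft_torque': array([ 0.06002907, -0.00649149, -0.01018238]), 'gripper_width': 0.09289268184662869}
0.017
scene {'fx': 441.881796364812, 'fy': 441.881796364812, 'cx': 252.0151898709346, 'cy': 185.80790956700127, 'R': array([[-0.59491719,  0.80360961, -0.01688596],
       [ 0.57845069,  0.41345516, -0.70317113],
       [-0.55809348, -0.42809629, -0.71082011]]), 't': array([ 0.30335727, -0.35752604,  1.7751536 ])}
top {'fx': 410.043873152447, 'fy': 410.043873152447, 'cx': 250.66050692909607, 'cy': 198.22950539042805, 'R': array([[ 0.00938785, -0.99990459,  0.01013302],
       [-0.9904756 , -0.01069044, -0.1372727 ],
       [ 0.13736793, -0.00874781, -0.99048146]]), 't': array([0.09521127, 0.6256013 , 1.16635638])}
```

View pics/scene0.png

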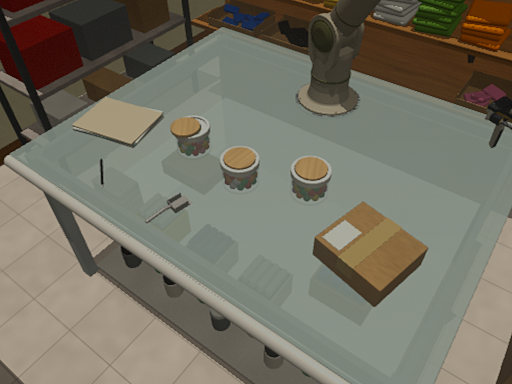

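View pics/top0.png

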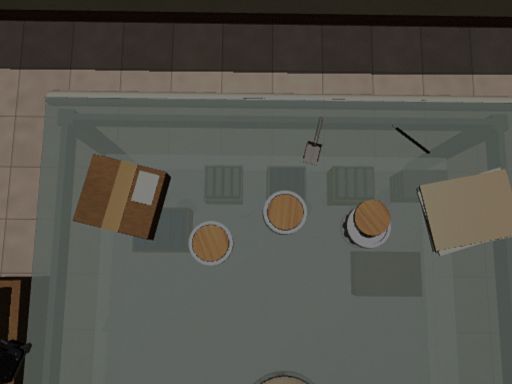

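The open jar is the right-hand one in the top view: lid at about (373,217), white collar at about (368,226). In the scene view it is at (190,130). The lid is displaced away from the robot (+x) and slightly towards -y. Next I'll measure it in both views.

```bash
cat > h.py <<'E'
import numpy as np, cv2
def ray(cal,u,v,z):
    R=np.array(cal['R']);t=np.array(cal['t'])
    c=-R.T@t; d=R.T@np.array([(u-cal['cx'])/cal['fx'],(v-cal['cy'])/cal['fy'],1])
    return c+d*(z-c[2])/d[2]
def rayod(cal,u,v):
    R=np.array(cal['R']);t=np.array(cal['t'])
    d=R.T@np.array([(u-cal['cx'])/cal['fx'],(v-cal['cy'])/cal['fy'],1]); return -R.T@t,d/np.linalg.norm(d)
def proj(cal,X):
    p=np.array(cal['R'])@np.array(X)+np.array(cal['t']); return cal['cx']+cal['fx']*p[0]/p[2],cal['cy']+cal['fy']*p[1]/p[2]
E
python3 - <<'E'
import cv2,numpy as np
for n,(x0,x1,y0,y1) in dict(top=(330,410,185,260),scene=(160,225,105,165)).items():
    im=cv2.imread(f"pics/{n}0.png")[y0:y1,x0:x1]
    cv2.imwrite(f"pics/{n}0z.png",cv2.resize(im,None,fx=7,fy=7,interpolation=cv2.INTER_NEAREST))
im=cv2.imread("pics/top0.png"); hsv=cv2.cvtColor(im,cv2.COLOR_BGR2HSV)
for p in [(373,217),(352,226),(385,235),(362,243),(400,230)]: print(p,hsv[p[1],p[0]])
im=cv2.imread("pics/scene0.png"); hsv=cv2.cvtColor(im,cv2.COLOR_BGR2HSV)
for p in [(185,128),(208,125),(195,137),(205,132),(220,130)]: print(p,hsv[p[1],p[0]])
E
```

```text
(373, 217) [ 17 131 123]
(352, 226) [120   4 128]
(385, 235) [ 0  0 89]
(362, 243) [130   6 130]
(400, 230) [53 11 97]
(185, 128) [ 18 125 165]
(208, 125) [ 30  13 172]
(195, 137) [ 25  23 120]
(205, 132) [ 30  18 143]
(220, 130) [ 49  19 147]
```

View pics/top0z.png

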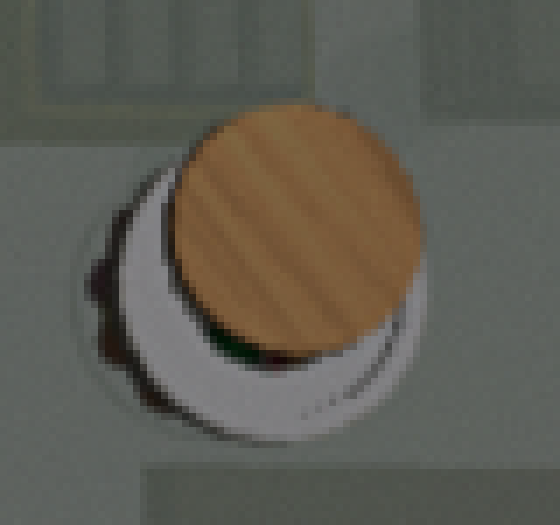

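View pics/scene0z.png

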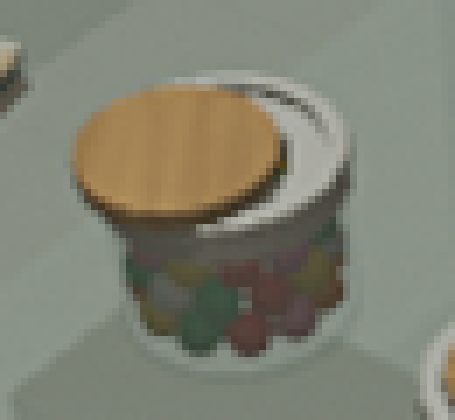

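```bash
python3 - <<'E'
import cv2,numpy as np
from h import *
from bench import eyes
from scipy.optimize import least_squares
C={}
for n,box in dict(top=(330,410,185,260),scene=(160,225,105,165)).items():
    x0,x1,y0,y1=box; cal=eyes.calibration(n)
    im=cv2.imread(f"pics/{n}0.png"); hsv=cv2.cvtColor(im,cv2.COLOR_BGR2HSV)
    m=((hsv[...,1]>90)&(hsv[...,0]>9)&(hsv[...,0]<24)&(hsv[...,2]>(95 if n=='top' else 130))).astype(np.uint8)
    k=np.zeros_like(m);k[y0:y1,x0:x1]=1; m*=k
    cs,_=cv2.findContours(m,cv2.RETR_EXTERNAL,cv2.CHAIN_APPROX_NONE); c=max(cs,key=cv2.contourArea)
    e=cv2.fitEllipse(c); print(n,'lid ellipse',e)
    C[n]=e[0]; P=np.array([ray(cal,*q[0],.112)[:2] for q in c])
    cc,r=cv2.minEnclosingCircle(P.astype(np.float32)); print(' centre z=.112',ray(cal,*e[0],.112)[:2],'r',r)
    b,g,rr=[im[...,i].astype(float) for i in range(3)]
    d=cv2.GaussianBlur(g-(b+rr)/2,(0,0),.7)
    w=((d<0)&(hsv[...,1]<30)&(hsv[...,2]>105)).astype(np.uint8)*k
    cv2.imwrite(f'pics/{n}m.png',cv2.resize((w*255+m*120)[y0:y1,x0:x1],None,fx=7,fy=7,interpolation=0))
A=[rayod(eyes.calibration(n),*C[n]) for n in C]
(o1,d1),(o2,d2)=A
M=np.stack([d1,-d2],1); s=np.linalg.lstsq(M,o2-o1,rcond=None)[0]
print(o1+s[0]*d1,o2+s[1]*d2)
E
```

```text
top lid ellipse ((371.9960021972656, 217.12161254882812), (33.744083404541016, 35.114601135253906), 135.27064514160156)
 centre z=.112 [ 0.56581801 -0.23427893] r 0.04924236983060837
scene lid ellipse ((184.65670776367188, 125.91712951660156), (16.365346908569336, 28.789127349853516), 83.26799774169922)
 centre z=.112 [ 0.57341133 -0.23025938] r 0.04879595339298248
[ 0.56652405 -0.23655831  0.10457584] [ 0.5670547  -0.23732439  0.10486151]
```

View pics/topm.png

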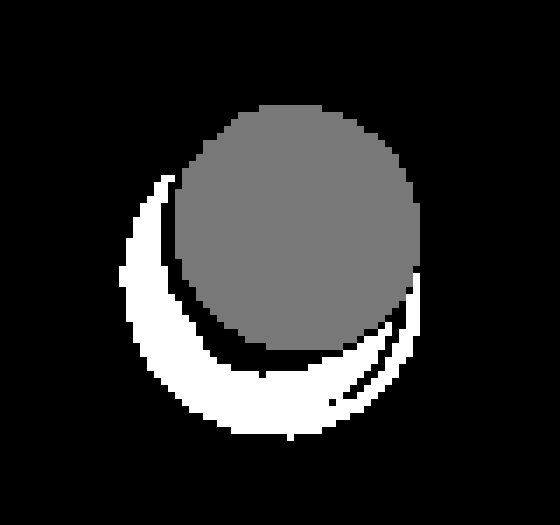

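The masks come out clean: the collar crescent is left and below, and the lid disc is at (372.0,217.1). Triangulation puts the lid at z≈0.105, against 0.112 expected, which is within the coarse resolution. Next I'll fit the collar.

```bash
python3 - <<'E'
import cv2,numpy as np
from h import *
from bench import eyes
from scipy.optimize import least_squares
n='top';cal=eyes.calibration(n);x0,x1,y0,y1=330,410,185,260
im=cv2.imread("pics/topm.png",0)[3::7,3::7]
w=(im==255).astype(np.uint8)
c=max(cv2.findContours(w,cv2.RETR_EXTERNAL,cv2.CHAIN_APPROX_NONE)[0],key=cv2.contourArea)[:,0]
ce=np.array([368.5-x0,226-y0])
r=np.linalg.norm(c-ce,axis=1); s=c[r>19.5]; print(len(s))
P=np.array([ray(cal,q[0]+x0,q[1]+y0,.1)[:2] for q in s])
f=least_squares(lambda p:np.linalg.norm(P-p[:2],axis=1)-p[2],[.54,-.22,.062],loss='soft_l1',f_scale=.001)
print('jar',f.x,np.abs(f.fun).max())
f2=least_squares(lambda p:np.linalg.norm(P-p[:2],axis=1)-.0608,[.54,-.22],loss='soft_l1',f_scale=.001); print(f2.x)
lid=ray(cal,371.996,217.12,.112)[:2]
v=f2.x-lid; print('lid',lid,'off',np.linalg.norm(v)*1e3,'dir deg',np.degrees(np.arctan2(v[1],v[0])))
# other jars
m=cv2.imread('pics/top0.png');hsv=cv2.cvtColor(m,cv2.COLOR_BGR2HSV)
for u,vv in [(285,212),(210,243)]: print('jar',ray(cal,u,vv,.106))
E
```

```text
96
jar [ 0.54350968 -0.22677864  0.05795317] 0.004715281150870061
[ 0.54667692 -0.22761909]
lid [ 0.56582249 -0.23427906] off 20.270865086297484 dir deg 160.81927539414534
jar [0.57818187 0.00618197 0.106     ]
jar [0.49041082 0.2126517  0.106     ]
```

Coarse result: lid about (0.566,-0.235), jar about (0.546,-0.228), so the push direction is about 160°. The tool's x axis already points at 159°. I'll move behind the lid, staying high, for a wrist view.

Emit:
{"api": "send_rows", "payload": {
  "steps": [
    {"dx":-1.5,"dy":-1.7,"dz":-1.6,"fingers":50},
    {"dx":-3,"dy":-3.4,"dz":-1.6,"fingers":50},
    {"dx":-4,"dy":-4.5,"dz":-1.6,"fingers":50},
    {"dx":-5,"dy":-5.6,"dz":-1.6,"fingers":50},
    {"dx":-6,"dy":-6.7,"dz":-1.6,"fingers":50},
    {"dx":-7,"dy":-7.9,"dz":-1.6,"fingers":50},
    {"dx":-8,"dy":-9,"dz":-1.6,"fingers":50},
    {"dx":-9,"dy":-10.1,"dz":-1.6,"fingers":50},
    {"dx":-10,"dy":-11.2,"dz":-1.6,"fingers":50},
    {"dx":-11,"dy":-12.4,"dz":-1.6,"fingers":50},
    {"dx":-12,"dy":-13.5,"dz":-1.6,"fingers":50},
    {"dx":-13,"dy":-14.6,"dz":-1.6,"fingers":50},
    {"dx":-14,"dy":-15.7,"dz":-1.6,"fingers":50},
    {"dx":-15,"dy":-16.8,"dz":-1.6,"fingers":50},
    {"dx":-16,"dy":-18,"dz":-1.6,"fingers":50},
    {"dx":-17,"dy":-19.1,"dz":-1.6,"fingers":50},
    {"dx":-18,"dy":-20.2,"dz":-1.6,"fingers":50},
    {"dx":-19,"dy":-21.4,"dz":-1.6,"fingers":50},
    {"dx":-20,"dy":-22.5,"dz":-1.6,"fingers":50},
    {"dx":-21,"dy":-23.6,"dz":-1.6,"fingers":50}
  ]
}}

```text
validation failed for argument at $.st...
```

The call was refused, so I'll test whether there is a limit on the row values.

Emit:
{"api": "send_rows", "payload": {
  "steps": [
    {"dx":-1.0,"dy":-1.0,"dz":-1.0,"yaw":0.0,"fingers":50.0}
  ]
}}

```text
time: 0.18
ee_pos: [0.2667, 0.6482, 0.2212]
orientation: [-179.6, -0.2, 159.5]
contact_force: [-0.8, -0.1, 0.1]
gripper_width: 0.0895
```

```bash
python3 -c "
from bench import readout
s=readout.sense();print(s['time'],s['ee_pos'],s['orientation'],s['gripper_width'],s['contact_force'])"
```

```text
0.1833 [0.26673224 0.64817067 0.22124986] [-179.56434832   -0.18417837  159.50241307] 0.08949652783389793 [-0.76388324 -0.12533753  0.1201003 ]
```

Emit:
{"api": "send_rows", "payload": {
  "steps": [
    {"dx":-6.4,"dy":-7.2,"dz":-0.8,"yaw":0.0,"fingers":50.0},
    {"dx":-6.4,"dy":-7.2,"dz":-0.8,"yaw":0.0,"fingers":50.0},
    {"dx":-6.4,"dy":-7.2,"dz":-0.8,"yaw":0.0,"fingers":50.0},
    {"dx":-6.4,"dy":-7.2,"dz":-0.8,"yaw":0.0,"fingers":50.0},
    {"dx":-6.4,"dy":-7.2,"dz":-0.8,"yaw":0.0,"fingers":50.0},
    {"dx":-12.7,"dy":-14.4,"dz":-0.8,"yaw":0.0,"fingers":50.0},
    {"dx":-12.7,"dy":-14.4,"dz":-0.8,"yaw":0.0,"fingers":50.0},
    {"dx":-12.7,"dy":-14.4,"dz":-0.8,"yaw":0.0,"fingers":50.0},
    {"dx":-12.7,"dy":-14.4,"dz":-0.8,"yaw":0.0,"fingers":50.0},
    {"dx":-12.7,"dy":-14.4,"dz":-0.8,"yaw":0.0,"fingers":50.0}
  ]
}}

```text
time: 1.02
ee_pos: [0.4174, 0.2535, 0.2424]
orientation: [-179.6, -0.2, 159.5]
contact_force: [0.5, -0.2, 0.1]
gripper_width: 0.05
```

Emit:
{"api": "send_rows", "payload": {
  "steps": [
    {"dx":-14.3,"dy":-16.2,"dz":0.0,"yaw":0.0,"fingers":50.0},
    {"dx":-14.3,"dy":-16.2,"dz":0.0,"yaw":0.0,"fingers":50.0},
    {"dx":-14.3,"dy":-16.2,"dz":0.0,"yaw":0.0,"fingers":50.0},
    {"dx":-14.3,"dy":-16.2,"dz":0.0,"yaw":0.0,"fingers":50.0},
    {"dx":-14.3,"dy":-16.2,"dz":0.0,"yaw":0.0,"fingers":50.0},
    {"dx":-14.3,"dy":-16.2,"dz":0.0,"yaw":0.0,"fingers":50.0},
    {"dx":-14.3,"dy":-16.2,"dz":0.0,"yaw":0.0,"fingers":50.0},
    {"dx":-14.3,"dy":-16.2,"dz":0.0,"yaw":0.0,"fingers":50.0},
    {"dx":-14.3,"dy":-16.2,"dz":0.0,"yaw":0.0,"fingers":50.0},
    {"dx":-14.3,"dy":-16.2,"dz":0.0,"yaw":0.0,"fingers":50.0},
    {"dx":-14.3,"dy":-16.2,"dz":0.0,"yaw":0.0,"fingers":50.0},
    {"dx":-14.3,"dy":-16.2,"dz":0.0,"yaw":0.0,"fingers":50.0},
    {"dx":-14.3,"dy":-16.2,"dz":0.0,"yaw":0.0,"fingers":50.0},
    {"dx":-14.3,"dy":-16.2,"dz":0.0,"yaw":0.0,"fingers":50.0},
    {"dx":-14.3,"dy":-16.2,"dz":0.0,"yaw":0.0,"fingers":50.0},
    {"dx":-14.3,"dy":-16.2,"dz":0.0,"yaw":0.0,"fingers":50.0}
  ]
}}

```text
time: 2.35
ee_pos: [0.6101, -0.2507, 0.2436]
orientation: [-179.6, -0.3, 159.5]
contact_force: [0.5, 0.4, 0.2]
gripper_width: 0.0504
```

```bash
python3 - <<'E'
from bench import readout, eyes
import cv2,json,numpy as np
cal=eyes.calibration('wrist'); im=eyes.read_camera('wrist'); cv2.imwrite('pics/w1.png',im)
np.save('w1cal.npy',cal,allow_pickle=True)
s=readout.sense();print(s['time'],s['ee_pos'],s['orientation'],s['gripper_width'])
R=np.array(cal['R']);print(-R.T@cal['t'],R)
E
```

```text
2.4 [ 0.61026145 -0.24974758  0.24383397] [-179.60036268   -0.25817852  159.56764795] 0.05031279801317268
[ 0.54211707 -0.22216909  0.42463401] [[ 0.35037951  0.93657652 -0.00765674]
 [ 0.90486782 -0.3363843   0.26088278]
 [ 0.24176108 -0.09833632 -0.96534012]]
```

View pics/w1.png

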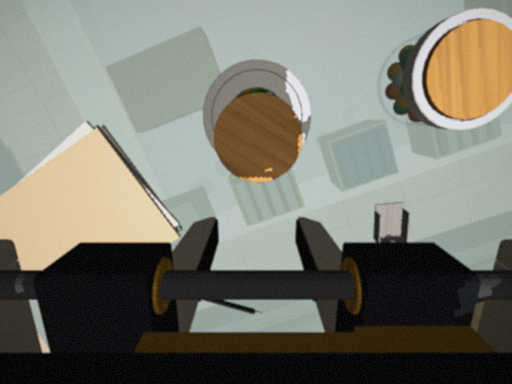

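The wrist view shows the lid at about (258,137) and the collar centre at about (257,112), so the offset lies almost purely along the image rows, which is tool x. The fingertips are at the bottom. Next I'll fit both circles.

```bash
cat > fit.py <<'E'
import cv2,numpy as np,sys
from h import *
from scipy.optimize import least_squares
def circ(P,r=None):
    c0=P.mean(0)
    if r: f=least_squares(lambda p:np.linalg.norm(P-p,axis=1)-r,c0,loss='soft_l1',f_scale=.001)
    else: f=least_squares(lambda p:np.linalg.norm(P-p[:2],axis=1)-p[2],[*c0,.05],loss='soft_l1',f_scale=.001)
    return f.x,np.sqrt(np.mean(f.fun**2))
def run(fn,cal,box,zl=.112,zc=.1,guess=None):
    im=cv2.imread(fn);x0,x1,y0,y1=box
    hsv=cv2.cvtColor(im,cv2.COLOR_BGR2HSV)
    k=np.zeros(im.shape[:2],np.uint8);k[y0:y1,x0:x1]=1
    m=((hsv[...,1]>90)&(hsv[...,0]>5)&(hsv[...,0]<25)&(hsv[...,2]>45)).astype(np.uint8)*k
    m=cv2.morphologyEx(m,cv2.MORPH_OPEN,np.ones((5,5),np.uint8))
    c=max(cv2.findContours(m,cv2.RETR_EXTERNAL,cv2.CHAIN_APPROX_NONE)[0],key=cv2.contourArea)
    h=cv2.convexHull(c)
    mm=np.zeros_like(m);cv2.drawContours(mm,[h],-1,1,-1)
    c=max(cv2.findContours(mm,cv2.RETR_EXTERNAL,cv2.CHAIN_APPROX_NONE)[0],key=cv2.contourArea)
    P=np.array([ray(cal,*q[0],zl)[:2] for q in c]); e=cv2.fitEllipse(c)
    # neutral collar
    w=((hsv[...,1]<18)&(hsv[...,2]>70)).astype(np.uint8)*k
    out=im.copy(); out[w>0]=(255,0,255); cv2.drawContours(out,[c],-1,(0,255,0),1)
    cv2.imwrite(fn.replace('.png','m.png'),cv2.resize(out[y0:y1,x0:x1],None,fx=4,fy=4,interpolation=0))
    print('lid px',e); r=circ(P); print('lid',r); return r,e
if __name__=='__main__':
    cal=np.load('w1cal.npy',allow_pickle=True).item()
    run('pics/w1.png',cal,(190,325,45,195))
    im=cv2.imread('pics/w1.png');cv2.imwrite('pics/w1z.png',cv2.resize(im[45:195,190:325],None,fx=4,fy=4,interpolation=cv2.INTER_CUBIC))
E
python3 fit.py
```

```text
lid px ((257.627197265625, 136.72154235839844), (87.10446166992188, 89.179443359375), 171.18894958496094)
lid (array([ 0.56690397, -0.23278326,  0.04875138]), np.float64(0.00045144951952663155))
```

View pics/w1m.png

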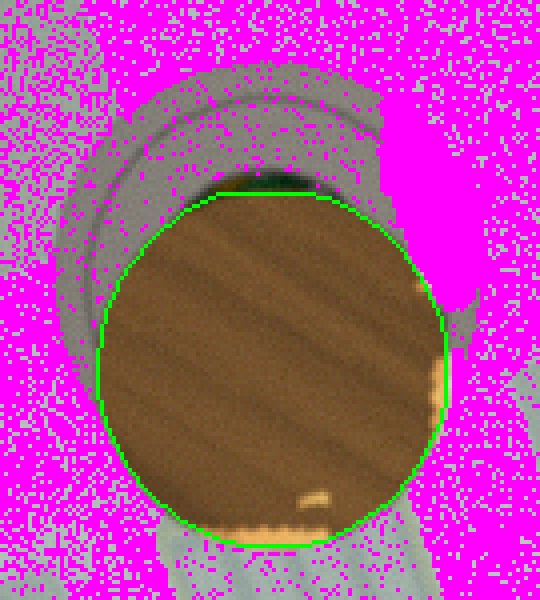

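View pics/w1z.png

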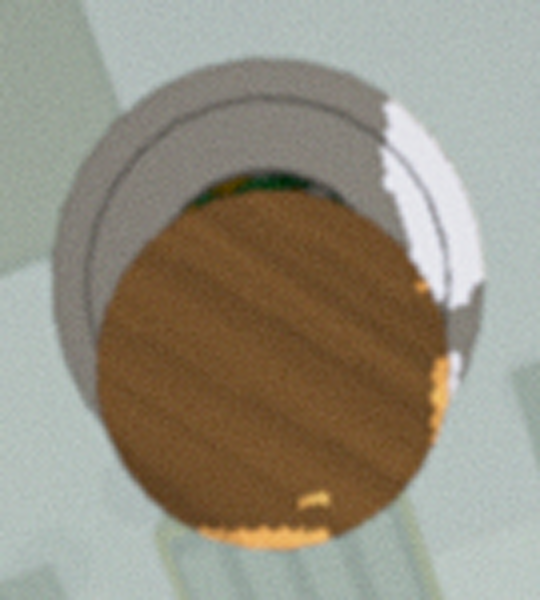

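```bash
cat > fit2.py <<'E'
import cv2,numpy as np
from h import *
from fit import circ
from bench import eyes
cal=np.load('w1cal.npy',allow_pickle=True).item()
im=cv2.GaussianBlur(cv2.imread('pics/w1.png'),(0,0),1.0).astype(float)
b,g,r=im[...,0],im[...,1],im[...,2]
print([im[y,x].round() for x,y in [(257,65),(215,112),(300,90),(230,50),(320,150)]])
m=(((r-b)>-3)|(im.min(2)>198)).astype(np.uint8); k=np.zeros_like(m);k[45:195,190:325]=1;m*=k
m=cv2.morphologyEx(m,cv2.MORPH_OPEN,np.ones((3,3),np.uint8))
c=max(cv2.findContours(m,cv2.RETR_EXTERNAL,cv2.CHAIN_APPROX_NONE)[0],key=cv2.contourArea)[:,0]
# outer collar: boundary points with row < 125 (above the widest lid part)
s=c[c[:,1]<130]
o=cv2.imread('pics/w1.png'); 
for p in s:o[p[1],p[0]]=(0,0,255)
cv2.imwrite('pics/w1c.png',cv2.resize(o[45:195,190:325],None,fx=4,fy=4,interpolation=0))
P=np.array([ray(cal,*q,.1)[:2] for q in s]); 
jf,e=circ(P); j2,e2=circ(P,.0615); print('jar free',jf,e,'fixed',j2,e2)
lid=np.array([.56690,-.23278])
for j in (jf[:2],j2):
  v=j-lid; print('off',np.linalg.norm(v),'dir',np.degrees(np.arctan2(v[1],v[0])))
lp=(257.627,136.72)
for n,q in dict(top=(371.996,217.12),scene=(184.657,125.917)).items():
  o1,d1=rayod(cal,*lp);o2,d2=rayod(eyes.calibration(n),*q)
  t=np.linalg.lstsq(np.stack([d1,-d2],1),o2-o1,rcond=None)[0]; print(n,o1+t[0]*d1,o2+t[1]*d2)
E
python3 fit2.py
```

```text
[array([122., 129., 133.]), array([117., 126., 129.]), array([234., 228., 228.]), array([184., 187., 176.]), array([179., 183., 171.])]
jar free [ 0.54556101 -0.23554397  0.0693304 ] 0.011769091569146484 fixed [ 0.53585717 -0.23142134] 0.011811110953813065
off 0.02151725019779235 dir -172.6197637784471
off 0.031072550631327772 dir 177.49391756495604
top [ 0.56440056 -0.23176653  0.12030165] [ 0.56502875 -0.23171663  0.12034607]
scene [ 0.56542126 -0.23220614  0.10636173] [ 0.56869547 -0.23549924  0.10670532]
```

View pics/w1c.png

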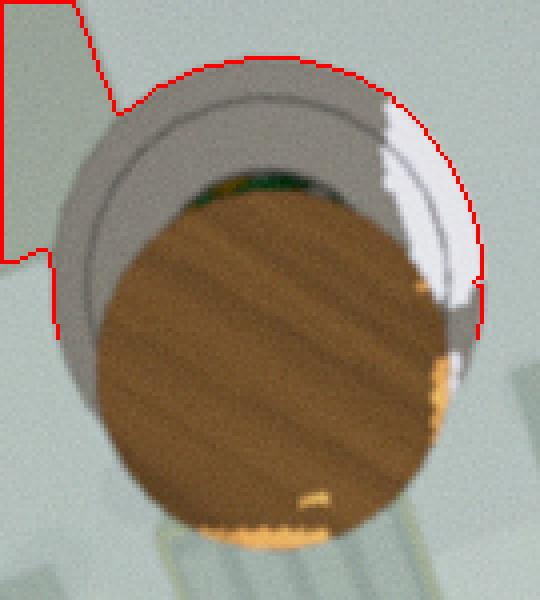

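The leftover red corner at top left is background, so I'll keep only the points near the circle around zoom (269,275). The lid height from the two pairs of views is 0.106 to 0.120, which brackets 0.112.

```bash
sed -i 's/^s=c\[c\[:,1\]<130\]/s=c[c[:,1]<130]; d=np.linalg.norm(s-np.array([257.2,113.5]),axis=1); s=s[abs(d-53.5)<3]/' fit2.py; python3 fit2.py; python3 - <<'E'
import numpy as np
from h import *
cal=np.load('w1cal.npy',allow_pickle=True).item()
for tip in (.226,):
  for px in [(205,222),(308,222)]: print(ray(cal,*px,.2266))
E
```

```text
[array([122., 129., 133.]), array([117., 126., 129.]), array([234., 228., 228.]), array([184., 187., 176.]), array([179., 183., 171.])]
jar free [ 0.54512679 -0.22632863  0.06103966] 0.000449190427155742 fixed [ 0.54556263 -0.22661608] 0.0005289952152860246
off 0.022708867729276275 dir 163.49550977455857
off 0.022209840799814667 dir 163.88710531512677
top [ 0.56440056 -0.23176653  0.12030165] [ 0.56502875 -0.23171663  0.12034607]
scene [ 0.56542126 -0.23220614  0.10636173] [ 0.56869547 -0.23549924  0.10670532]
[ 0.60292934 -0.28876436  0.2266    ]
[ 0.63033772 -0.21480308  0.2266    ]
```

Jar (0.545,-0.226), collar radius 61 mm against 62. Lid (0.567,-0.233). The offset is 22.5 mm and the push direction is 163.7°. I'll back off, turn 4° and descend behind the lid.

Emit:
{"api": "send_rows", "payload": {
  "steps": [
    {"dx":-0.8,"dy":0.2,"dz":0.5,"yaw":-0.7,"fingers":50.0},
    {"dx":-0.8,"dy":0.2,"dz":1.5,"yaw":-0.7,"fingers":50.0},
    {"dx":-0.8,"dy":0.2,"dz":2.5,"yaw":-0.7,"fingers":50.0},
    {"dx":-0.8,"dy":0.2,"dz":3.4,"yaw":-0.7,"fingers":50.0},
    {"dx":-0.8,"dy":0.2,"dz":4.1,"yaw":-0.7,"fingers":50.0},
    {"dx":-0.8,"dy":0.2,"dz":4.5,"yaw":-0.7,"fingers":50.0},
    {"dx":-0.8,"dy":0.2,"dz":4.5,"yaw":-0.7,"fingers":50.0},
    {"dx":-0.8,"dy":0.2,"dz":4.5,"yaw":-0.7,"fingers":50.0}
  ]
}}

```text
time: 3.07
ee_pos: [0.6301, -0.2516, 0.1316]
orientation: [-179.6, -0.3, 163.8]
contact_force: [0.2, -1.0, -0.4]
gripper_width: 0.0497
```

```bash
python3 - <<'E'
from bench import readout, eyes
import cv2,numpy as np
cal=eyes.calibration('wrist'); im=eyes.read_camera('wrist'); cv2.imwrite('pics/w2.png',im)
np.save('w2cal.npy',cal,allow_pickle=True)
cv2.imwrite('pics/s2.png',cv2.resize(eyes.read_camera('scene')[90:190,130:290],None,fx=4,fy=4))
s=readout.sense();print(s['time'],s['ee_pos'],s['orientation'],s['gripper_width'],s['contact_force'])
E
```

```text
3.1667 [ 0.63076607 -0.25243045  0.13260057] [-1.79621633e+02 -1.78947717e-01  1.63799565e+02] 0.05037034839538674 [0.65748499 0.11929042 0.41526724]
```

View pics/w2.png

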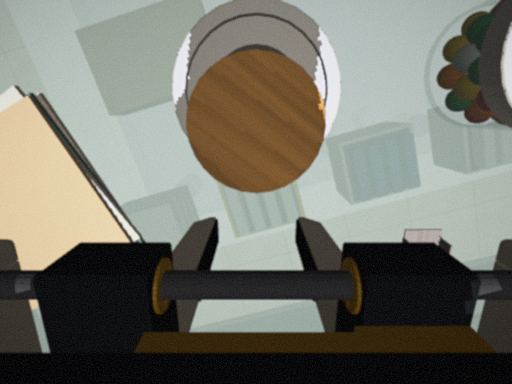

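View pics/s2.png

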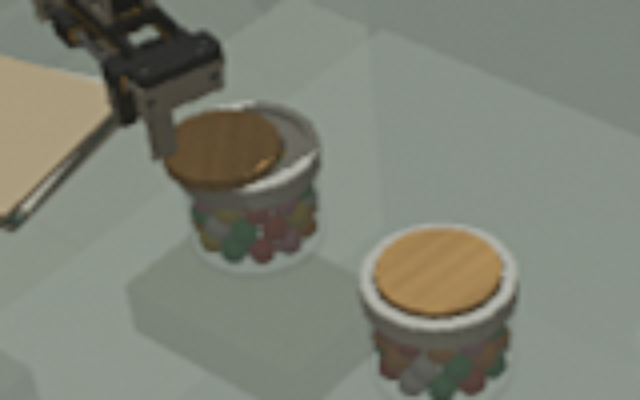

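The lid (col 257) is centred between the fingertips (217/296) and in line with the collar, with a clear gap between lid and fingers. I'll lower the tips to about 104 mm and check before pushing.

Emit:
{"api": "send_rows", "payload": {
  "steps": [
    {"dx":0.0,"dy":0.0,"dz":0.25,"yaw":0.0,"fingers":50.0},
    {"dx":0.0,"dy":0.0,"dz":0.45,"yaw":0.0,"fingers":50.0},
    {"dx":0.0,"dy":0.0,"dz":0.45,"yaw":0.0,"fingers":50.0},
    {"dx":0.0,"dy":0.0,"dz":0.45,"yaw":0.0,"fingers":50.0}
  ]
}}

```text
time: 3.5
ee_pos: [0.6305, -0.2524, 0.1212]
orientation: [-179.6, -0.2, 163.8]
contact_force: [-0.0, -0.2, 0.7]
gripper_width: 0.05
```

```bash
python3 - <<'E'
from bench import readout, eyes
import cv2
for i in range(3):
    s=readout.sense();print(s['time'],s['ee_pos'],s['orientation'],s['contact_force'])
    im=eyes.read_camera('wrist')
s=readout.sense();print(s['ee_pos'])
cv2.imwrite('pics/w3.png',im)
E
```

```text
3.5 [ 0.63054108 -0.25241077  0.1211912 ] [-179.62612313   -0.20186706  163.79946996] [-0.01044869 -0.19461249  0.73684205]
3.55 [ 0.63065297 -0.25251911  0.12137022] [-179.62268517   -0.18574334  163.79555208] [ 0.63980707 -0.88302421  0.0466173 ]
3.6 [ 0.63074328 -0.25257517  0.12147253] [-1.79621693e+02 -1.72499778e-01  1.63793783e+02] [-1.13970454  0.19468823  0.15687677]
[ 0.63074683 -0.25256696  0.1214774 ]
```

Emit:
{"api": "send_rows", "payload": {
  "steps": [
    {"dx":0.15,"dy":0.0,"dz":0.0,"yaw":0.0,"fingers":50.0},
    {"dx":0.3,"dy":0.0,"dz":0.0,"yaw":0.0,"fingers":50.0},
    {"dx":0.45,"dy":0.0,"dz":0.0,"yaw":0.0,"fingers":50.0},
    {"dx":0.55,"dy":0.0,"dz":0.0,"yaw":0.0,"fingers":50.0},
    {"dx":0.65,"dy":0.0,"dz":0.0,"yaw":0.0,"fingers":50.0},
    {"dx":0.75,"dy":0.0,"dz":0.0,"yaw":0.0,"fingers":50.0},
    {"dx":0.85,"dy":0.0,"dz":0.0,"yaw":0.0,"fingers":50.0},
    {"dx":0.95,"dy":0.0,"dz":0.0,"yaw":0.0,"fingers":50.0},
    {"dx":1.05,"dy":0.0,"dz":0.0,"yaw":0.0,"fingers":50.0},
    {"dx":1.15,"dy":0.0,"dz":0.0,"yaw":0.0,"fingers":50.0},
    {"dx":1.15,"dy":0.0,"dz":0.0,"yaw":0.0,"fingers":50.0}
  ]
}}

```text
time: 4.57
ee_pos: [0.6026, -0.2444, 0.1216]
orientation: [-179.6, -0.2, 163.8]
contact_force: [0.3, -0.7, 0.9]
gripper_width: 0.0499
```

```bash
python3 - <<'E'
from bench import readout, eyes
import cv2,numpy as np
cal=eyes.calibration('wrist');im=eyes.read_camera('wrist');cv2.imwrite('pics/w4.png',im);np.save('w4cal.npy',cal,allow_pickle=True)
cv2.imwrite('pics/s4.png',cv2.resize(eyes.read_camera('scene')[90:190,130:290],None,fx=4,fy=4))
s=readout.sense();print(s['time'],s['ee_pos'],s['orientation'],s['contact_force'])
E
```

```text
4.6667 [ 0.6031385  -0.24455655  0.12160771] [-1.79620609e+02 -1.67306697e-01  1.63797468e+02] [ 0.30226571 -0.14574566  0.73946514]
```

View pics/w4.png

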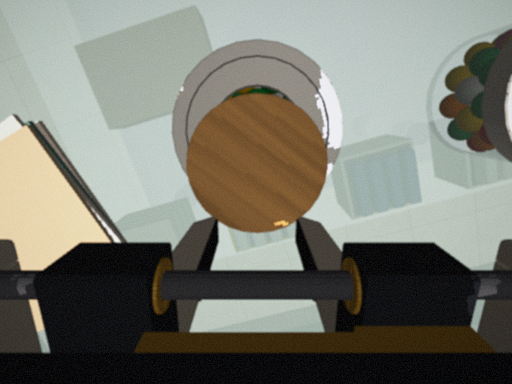

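View pics/s4.png

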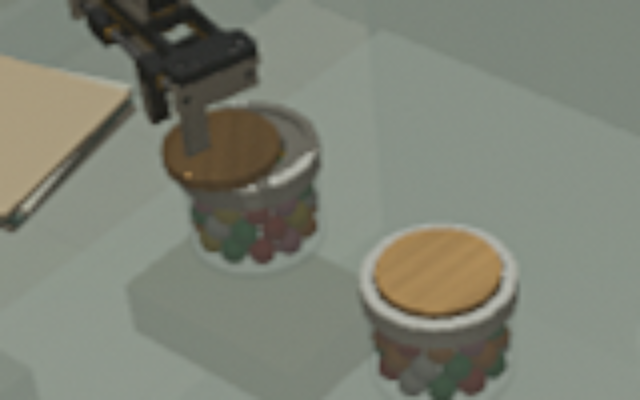

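```bash
python3 - <<'E'
import numpy as np,cv2
from h import *
from bench import eyes
from fit import run
from scipy.spatial.transform import Rotation as Ro
cal=np.load('w4cal.npy',allow_pickle=True).item()
T=np.array([.603,-.2445,.1216]);R=Ro.from_euler('xyz',[-179.62,-.17,163.8],degrees=True).as_matrix()
for y in (.025,-.025,.0425):
  for x in (.0075,-.0075):
    X=T+R@np.array([x,y,.017]); print(x,y,X.round(4),'wrist',np.round(proj(cal,X)),'scene zoom',[round((a-b)*4) for a,b in zip(proj(eyes.calibration('scene'),X),(130,90))])
for z in (.112,): run('pics/w4.png',cal,(170,345,30,236))
cal2=np.load('w2cal.npy',allow_pickle=True).item(); run('pics/w2.png',cal2,(170,345,0,205))
im=cv2.imread('pics/w4.png');cv2.imwrite('pics/w4z.png',cv2.resize(im[190:290,160:350],None,fx=4,fy=4,interpolation=cv2.INTER_CUBIC))
E
```

```text
0.0075 0.025 [ 0.6027 -0.2185  0.1045] wrist [288. 205.] scene zoom [206, 174]
-0.0075 0.025 [ 0.6171 -0.2227  0.1044] wrist [287. 223.] scene zoom [190, 181]
0.0075 -0.025 [ 0.5887 -0.2665  0.1048] wrist [221. 205.] scene zoom [175, 144]
-0.0075 -0.025 [ 0.6031 -0.2707  0.1047] wrist [222. 223.] scene zoom [160, 151]
0.0075 0.0425 [ 0.6076 -0.2017  0.1043] wrist [311. 205.] scene zoom [217, 184]
-0.0075 0.0425 [ 0.622  -0.2059  0.1043] wrist [310. 223.] scene zoom [201, 192]
lid px ((256.5211486816406, 162.25926208496094), (138.43951416015625, 139.77369689941406), 96.21855163574219)
lid (array([ 0.56683645, -0.23263147,  0.04874969]), np.float64(0.0002807504780657239))
lid px ((255.519287109375, 120.2083740234375), (137.7454376220703, 142.4398956298828), 177.04885864257812)
lid (array([ 0.56703378, -0.23270828,  0.04871684]), np.float64(0.00026196279861533404))
```

View pics/w4z.png

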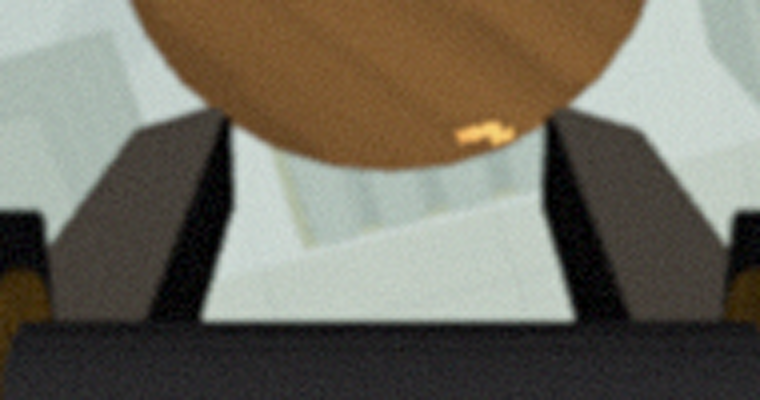

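The lid has not moved (0.5668,-0.2326, the same as before) even though the fingers should have reached it, and there is no contact force. The scene view shows the tip ending at zoom (197,152), where (206,174) was predicted, so the fingertips are higher than the model says. I'll measure where they really are.

```bash
python3 - <<'E'
import numpy as np,cv2
from h import *
from bench import eyes
from scipy.spatial.transform import Rotation as Ro
from scipy.optimize import least_squares
cal=np.load('w4cal.npy',allow_pickle=True).item();cs=eyes.calibration('scene')
T=np.array([.603,-.2445,.1216]);R=Ro.from_euler('xyz',[-179.62,-.17,163.8],degrees=True).as_matrix()
f=lambda p:np.r_[np.array(proj(cal,T+R@[p[0],.025,p[1]]))-[297,217],np.array(proj(cal,T+R@[p[0],-.025,p[1]]))-[217,217]]
s=least_squares(f,[0,0]);print('tip x,z in tool',s.x,s.fun)
for z in (-.02,-.01,0,.01,.017):
  print(z,[np.round(proj(cal,T+R@[x,.025,z])) for x in (.0075,-.0075)],[tuple(round((a-b)*4) for a,b in zip(proj(cs,T+R@[x,y,z]),(130,90))) for x,y in ((.0075,.025),(-.0075,.025),(.0075,.0425),(-.0075,.0425))])
im=eyes.read_camera('scene')[105:155,160:210];cv2.imwrite('pics/s5.png',cv2.resize(im,None,fx=11,fy=11,interpolation=cv2.INTER_CUBIC))
im=eyes.read_camera('top')[185:255,325:415];cv2.imwrite('pics/t5.png',cv2.resize(im,None,fx=7,fy=7,interpolation=cv2.INTER_CUBIC))
E
```

```text
tip x,z in tool [ 0.01135749 -0.0178597 ] [-2.97194063 -0.00455652 -2.62591721  0.00545637]
-0.02 [array([294., 224.]), array([293., 246.])] [(200, 138), (184, 145), (211, 149), (195, 156)]
-0.01 [array([292., 218.]), array([292., 239.])] [(202, 148), (186, 155), (213, 158), (197, 166)]
0 [array([290., 213.]), array([290., 233.])] [(203, 158), (188, 165), (215, 168), (199, 175)]
0.01 [array([289., 208.]), array([288., 227.])] [(205, 167), (189, 174), (216, 178), (200, 185)]
0.017 [array([288., 205.]), array([287., 223.])] [(206, 174), (190, 181), (217, 184), (201, 192)]
```

View pics/s5.png

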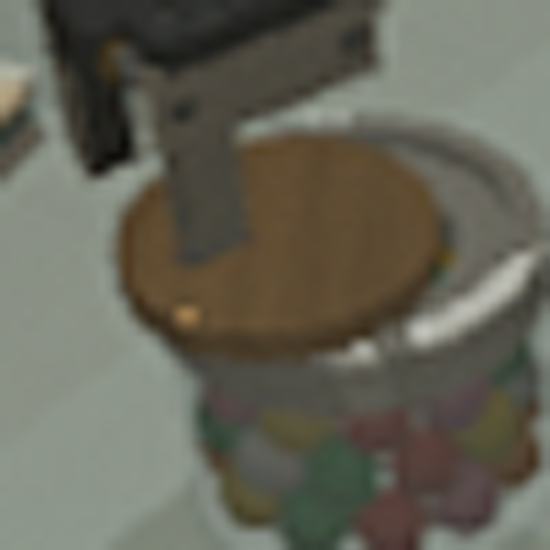

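View pics/t5.png

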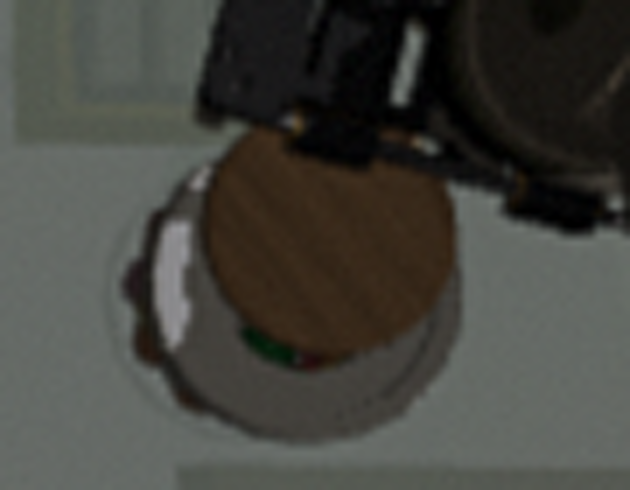

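Both cameras place the fingertips about 18 mm behind the reported TCP, at z≈0.14, not 17 mm ahead of it, so they passed above the lid. I'll back off and confirm this by lightly touching the bare counter, well clear of everything. First I'll check that the spot is free.

Emit:
{"api": "send_rows", "payload": {
  "steps": [
    {"dx":-1.4,"dy":0.0,"dz":0.0,"yaw":0.0,"fingers":50.0},
    {"dx":-2.8,"dy":0.0,"dz":0.0,"yaw":0.0,"fingers":50.0},
    {"dx":-4.4,"dy":0.0,"dz":0.0,"yaw":0.0,"fingers":50.0},
    {"dx":-4.4,"dy":0.0,"dz":1.0,"yaw":0.0,"fingers":50.0},
    {"dx":-4.4,"dy":0.0,"dz":2.0,"yaw":0.0,"fingers":50.0},
    {"dx":-4.4,"dy":0.0,"dz":2.0,"yaw":0.0,"fingers":50.0}
  ]
}}

```text
time: 5.27
ee_pos: [0.7064, -0.2743, 0.066]
orientation: [-179.6, -0.6, 163.8]
contact_force: [-1.4, -0.2, -1.1]
gripper_width: 0.0503
```

```bash
python3 - <<'E'
import numpy as np,cv2
from h import *
from bench import eyes,readout
from scipy.spatial.transform import Rotation as Ro
s=readout.sense();print(s['time'],s['ee_pos'],s['orientation'],s['contact_force'])
T=s['ee_pos'];R=Ro.from_euler('xyz',s['orientation'],degrees=True).as_matrix()
im=eyes.read_camera('scene');cs=eyes.calibration('scene')
for z in (-.018,.017):
  for x,y in ((.0075,.0425),(-.0075,.0425),(.0075,-.0425),(-.0075,-.0425)):
    p=proj(cs,T+R@[x,y,z]); cv2.circle(im,(round(p[0]),round(p[1])),0,(0,0,255) if z<0 else (0,255,0),-1)
cv2.imwrite('pics/s6.png',cv2.resize(im[80:220,90:260],None,fx=4,fy=4,interpolation=0))
ct=eyes.calibration('top')
for q in [(312,153),(304,160),(420,195),(430,250)]: print(q,ray(ct,*q,0).round(3))
E
```

```text
5.2667 [ 0.70638704 -0.27434186  0.06595445] [-179.64210127   -0.56930755  163.82037963] [-1.39667299 -0.21451606 -1.13816665]
(312, 153) [ 0.774 -0.088  0.   ]
(304, 160) [ 0.752 -0.063  0.   ]
(420, 195) [ 0.646 -0.419  0.   ]
(430, 250) [ 0.479 -0.441  0.   ]
```

View pics/s6.png

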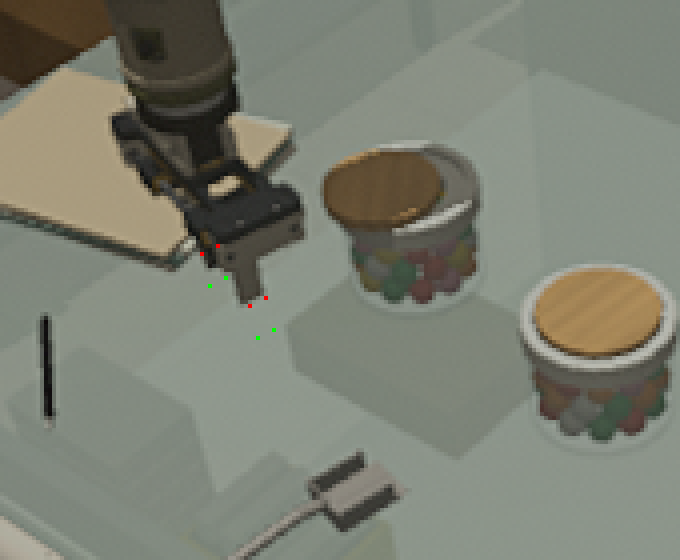

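The red dots (tips at -18 mm) coincide with the visible tip, and the green dots (nominal +17 mm) do not. The spot is clear, with the scoop and the papers more than 80 mm away. I'll descend.

Emit:
{"api": "send_rows", "payload": {
  "steps": [
    {"dx":0.0,"dy":0.0,"dz":1.0,"yaw":0.0,"fingers":50.0},
    {"dx":0.0,"dy":0.0,"dz":1.8,"yaw":0.0,"fingers":50.0},
    {"dx":0.0,"dy":0.0,"dz":2.3,"yaw":0.0,"fingers":50.0},
    {"dx":0.0,"dy":0.0,"dz":2.6,"yaw":0.0,"fingers":50.0},
    {"dx":0.0,"dy":0.0,"dz":2.8,"yaw":0.0,"fingers":50.0},
    {"dx":0.0,"dy":0.0,"dz":2.8,"yaw":0.0,"fingers":50.0},
    {"dx":0.0,"dy":0.0,"dz":2.8,"yaw":0.0,"fingers":50.0}
  ]
}}

```text
time: 5.9
ee_pos: [0.7067, -0.2753, -0.0006]
orientation: [-179.6, -0.4, 163.8]
contact_force: [-0.6, -0.5, 0.7]
gripper_width: 0.0497
```

Emit:
{"api": "send_rows", "payload": {
  "steps": [
    {"dx":0.0,"dy":0.0,"dz":0.1,"yaw":0.0,"fingers":50.0},
    {"dx":0.0,"dy":0.0,"dz":0.2,"yaw":0.0,"fingers":50.0},
    {"dx":0.0,"dy":0.0,"dz":0.3,"yaw":0.0,"fingers":50.0},
    {"dx":0.0,"dy":0.0,"dz":0.4,"yaw":0.0,"fingers":50.0},
    {"dx":0.0,"dy":0.0,"dz":0.4,"yaw":0.0,"fingers":50.0}
  ]
}}

```text
time: 6.32
ee_pos: [0.7063, -0.2752, -0.0111]
orientation: [-179.6, -0.4, 163.8]
contact_force: [0.0, 0.3, -0.7]
gripper_width: 0.0499
```

Emit:
{"api": "send_rows", "payload": {
  "steps": [
    {"dx":0.0,"dy":0.0,"dz":0.08,"yaw":0.0,"fingers":50.0},
    {"dx":0.0,"dy":0.0,"dz":0.16,"yaw":0.0,"fingers":50.0},
    {"dx":0.0,"dy":0.0,"dz":0.2,"yaw":0.0,"fingers":50.0},
    {"dx":0.0,"dy":0.0,"dz":0.2,"yaw":0.0,"fingers":50.0}
  ]
}}

```text
time: 6.65
ee_pos: [0.7064, -0.2752, -0.0147]
orientation: [-179.6, -0.4, 163.8]
contact_force: [-3.1, 1.2, 13.2]
gripper_width: 0.0498
```

The counter contact came at TCP z = -0.0147 with 13 N, so the tips are at TCP z + 0.0147. For a tip height of about 105 mm the TCP must be at about 0.090. I'll rise and return to the spot behind the lid.

Emit:
{"api": "send_rows", "payload": {
  "steps": [
    {"dx":0.0,"dy":0.0,"dz":-1.4,"yaw":0.0,"fingers":50.0},
    {"dx":0.0,"dy":0.0,"dz":-2.8,"yaw":0.0,"fingers":50.0},
    {"dx":0.0,"dy":0.0,"dz":-4.2,"yaw":0.0,"fingers":50.0},
    {"dx":0.6,"dy":0.0,"dz":-4.2,"yaw":0.0,"fingers":50.0},
    {"dx":1.6,"dy":0.0,"dz":-4.2,"yaw":0.0,"fingers":50.0},
    {"dx":2.4,"dy":0.0,"dz":-4.2,"yaw":0.0,"fingers":50.0},
    {"dx":2.9,"dy":0.0,"dz":-4.2,"yaw":0.0,"fingers":50.0},
    {"dx":3.1,"dy":0.0,"dz":-4.2,"yaw":0.0,"fingers":50.0},
    {"dx":3.1,"dy":0.0,"dz":-4.2,"yaw":0.0,"fingers":50.0},
    {"dx":3.1,"dy":0.0,"dz":-4.2,"yaw":0.0,"fingers":50.0}
  ]
}}

```text
time: 7.48
ee_pos: [0.6338, -0.2534, 0.091]
orientation: [-179.6, -0.4, 163.8]
contact_force: [1.3, -0.1, -0.1]
gripper_width: 0.0499
```

```bash
python3 - <<'E'
from bench import readout, eyes
import cv2,numpy as np
cal=eyes.calibration('wrist');im=eyes.read_camera('wrist');cv2.imwrite('pics/w7.png',im);np.save('w7cal.npy',cal,allow_pickle=True)
cv2.imwrite('pics/s7.png',cv2.resize(eyes.read_camera('scene')[90:190,130:290],None,fx=4,fy=4))
s=readout.sense();print(s['time'],s['ee_pos'],s['orientation'],s['contact_force'])
E
```

```text
7.5833 [ 0.6340259  -0.25341667  0.09072717] [-179.64676378   -0.38730355  163.81310153] [-0.59229358 -0.08117618  0.8477228 ]
```

View pics/w7.png

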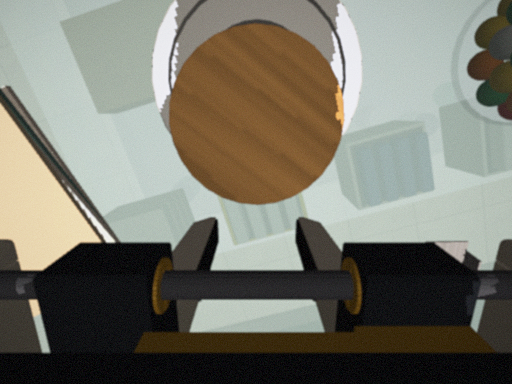

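View pics/s7.png

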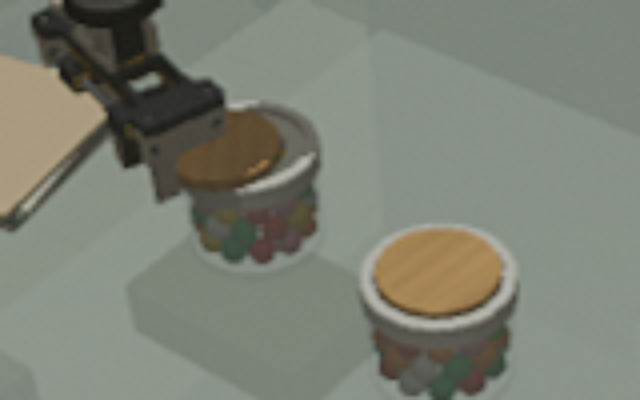

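The fingertips now stand outside the lid (lid edge at row 205, tips at row 219, centred on col 257), just above collar height. I'll push in small steps.

Emit:
{"api": "send_rows", "payload": {
  "steps": [
    {"dx":0.2,"dy":0.0,"dz":0.04,"yaw":0.0,"fingers":50.0},
    {"dx":0.35,"dy":0.02,"dz":0.04,"yaw":0.0,"fingers":50.0},
    {"dx":0.45,"dy":0.04,"dz":0.04,"yaw":0.0,"fingers":50.0},
    {"dx":0.55,"dy":0.04,"dz":0.04,"yaw":0.0,"fingers":50.0},
    {"dx":0.65,"dy":0.04,"dz":0.04,"yaw":0.0,"fingers":50.0},
    {"dx":0.75,"dy":0.04,"dz":0.04,"yaw":0.0,"fingers":50.0},
    {"dx":0.85,"dy":0.04,"dz":0.04,"yaw":0.0,"fingers":50.0},
    {"dx":0.95,"dy":0.04,"dz":0.04,"yaw":0.0,"fingers":50.0},
    {"dx":1.0,"dy":0.04,"dz":0.04,"yaw":0.0,"fingers":50.0},
    {"dx":1.0,"dy":0.04,"dz":0.04,"yaw":0.0,"fingers":50.0}
  ]
}}

```text
time: 8.42
ee_pos: [0.61, -0.2455, 0.09]
orientation: [-179.6, -0.4, 163.8]
contact_force: [-0.2, -1.0, -0.0]
gripper_width: 0.0502
```

```bash
cat > look.py <<'E'
import sys,cv2,numpy as np
from bench import readout, eyes
from fit import run
k=sys.argv[1]; box=tuple(map(int,sys.argv[2:6])) if len(sys.argv)>5 else (130,385,0,240)
cal=eyes.calibration('wrist');im=eyes.read_camera('wrist');cv2.imwrite(f'pics/w{k}.png',im);np.save(f'w{k}cal.npy',cal,allow_pickle=True)
a=cv2.resize(eyes.read_camera('scene')[95:165,145:235],None,fx=5,fy=5,interpolation=cv2.INTER_CUBIC)
cv2.imwrite(f'pics/s{k}.png',a)
s=readout.sense();print(s['time'],s['ee_pos'],s['orientation'],s['contact_force'])
run(f'pics/w{k}.png',cal,box)
E
python3 look.py 8
```

```text
8.5167 [ 0.61023694 -0.24544703  0.0899286 ] [-179.64977733   -0.39437957  163.81502858] [ 0.57021966  0.23821349 -0.66143811]
lid px ((256.62176513671875, 144.6847686767578), (170.06686401367188, 171.20599365234375), 173.10316467285156)
lid (array([ 0.56007613, -0.22927017,  0.04878055]), np.float64(0.00025297107962177293))
```

View pics/w8.png

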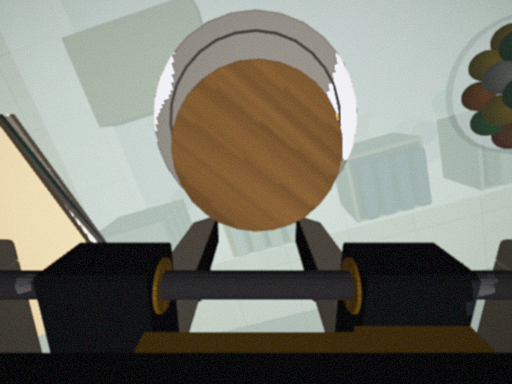

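View pics/s8.png

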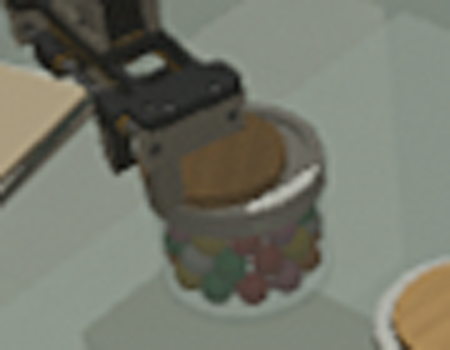

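The lid has slid 7.7 mm along the intended line with negligible force, and about 15 mm remains. I'll continue slowly.

Emit:
{"api": "send_rows", "payload": {
  "steps": [
    {"dx":0.1,"dy":0.0,"dz":0.0,"yaw":0.0,"fingers":50.0},
    {"dx":0.18,"dy":0.0,"dz":0.0,"yaw":0.0,"fingers":50.0},
    {"dx":0.26,"dy":0.0,"dz":0.0,"yaw":0.0,"fingers":50.0},
    {"dx":0.34,"dy":0.0,"dz":0.0,"yaw":0.0,"fingers":50.0},
    {"dx":0.42,"dy":0.0,"dz":0.0,"yaw":0.0,"fingers":50.0},
    {"dx":0.48,"dy":0.0,"dz":0.0,"yaw":0.0,"fingers":50.0},
    {"dx":0.54,"dy":0.0,"dz":0.0,"yaw":0.0,"fingers":50.0},
    {"dx":0.54,"dy":0.0,"dz":0.0,"yaw":0.0,"fingers":50.0}
  ]
}}

```text
time: 9.18
ee_pos: [0.5969, -0.2416, 0.0901]
orientation: [-179.6, -0.4, 163.8]
contact_force: [-1.3, 0.3, -0.5]
gripper_width: 0.05
```

```bash
python3 look.py 9
```

```text
9.2833 [ 0.59722288 -0.24171088  0.09007162] [-179.64830366   -0.39282944  163.81175062] [-0.71596868  0.11286163  0.00902338]
lid px ((256.54522705078125, 143.92127990722656), (164.60801696777344, 165.176513671875), 11.78525447845459)
lid (array([ 0.54627643, -0.22529505,  0.04709548]), np.float64(0.00021650237197268655))
```

View pics/w9.png

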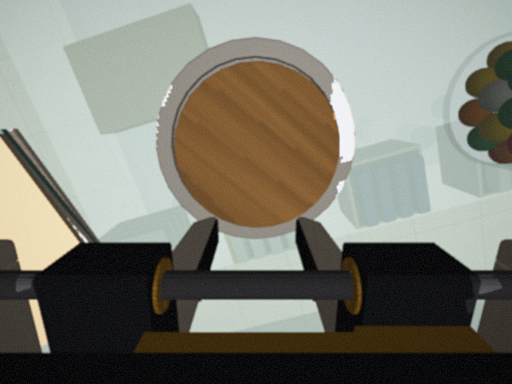

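View pics/s9.png

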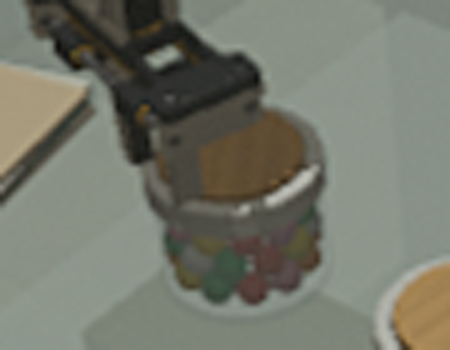

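The lid has dropped. Its apparent radius fell 3.4%, which means it is about 6 mm lower, and the rim gap is even all round. I'll retreat straight back, then rise for a check view.

Emit:
{"api": "send_rows", "payload": {
  "steps": [
    {"dx":-0.3,"dy":0.0,"dz":0.0,"yaw":0.0,"fingers":50.0},
    {"dx":-0.9,"dy":0.0,"dz":0.0,"yaw":0.0,"fingers":50.0},
    {"dx":-1.5,"dy":0.0,"dz":0.0,"yaw":0.0,"fingers":50.0},
    {"dx":-1.5,"dy":0.0,"dz":-0.8,"yaw":0.0,"fingers":50.0},
    {"dx":-1.5,"dy":0.0,"dz":-2.0,"yaw":0.0,"fingers":50.0},
    {"dx":-1.5,"dy":0.0,"dz":-3.2,"yaw":0.0,"fingers":50.0},
    {"dx":-1.5,"dy":0.0,"dz":-3.2,"yaw":0.0,"fingers":50.0},
    {"dx":-1.5,"dy":0.0,"dz":-3.2,"yaw":0.0,"fingers":50.0},
    {"dx":-1.5,"dy":0.0,"dz":-3.2,"yaw":0.0,"fingers":50.0}
  ]
}}

```text
time: 10.03
ee_pos: [0.634, -0.2517, 0.1694]
orientation: [-179.7, -0.4, 163.8]
contact_force: [0.9, 0.1, -0.6]
gripper_width: 0.0502
```

```bash
cat > chk.py <<'E'
import cv2,numpy as np
from bench import readout,eyes
from h import *
from fit import run,circ
cal=eyes.calibration('wrist');im=eyes.read_camera('wrist');cv2.imwrite('pics/w10.png',im)
cv2.imwrite('pics/s10.png',cv2.resize(eyes.read_camera('scene')[95:215,145:345],None,fx=4,fy=4,interpolation=cv2.INTER_CUBIC))
t=eyes.read_camera('top');cv2.imwrite('pics/t10.png',t)
s=readout.sense();print(s['time'],s['ee_pos'],s['contact_force'])
run('pics/w10.png',cal,(150,360,0,225),zl=.106)
t0=cv2.imread('pics/top0.png')
def c(im,box):
    x0,x1,y0,y1=box;h=cv2.cvtColor(im,cv2.COLOR_BGR2HSV)
    m=((h[...,1]>90)&(h[...,0]>9)&(h[...,0]<24)).astype(np.uint8)[y0:y1,x0:x1];mm=cv2.moments(m,True);return mm['m10']/mm['m00']+x0,mm['m01']/mm['m00']+y0
for b in [(262,310,190,235),(188,235,220,268)]: print('other lids px',c(t0,b),c(t,b))
E
python3 chk.py
```

```text
10.1833 [ 0.63333743 -0.25151872  0.1684393 ] [ 0.58032787 -0.79740664 -0.58403098]
lid px ((256.29571533203125, 89.21699523925781), (116.79940032958984, 124.28845977783203), 3.117220878601074)
lid (array([ 0.54715809, -0.22560015,  0.04896986]), np.float64(0.00030329491479849516))
other lids px (284.95542046605874, 211.63728470111448) (284.95634517766496, 211.63756345177666)
other lids px (210.2300098716683, 242.69990128331688) (210.22615535889872, 242.63815142576203)
```

View pics/w10.png

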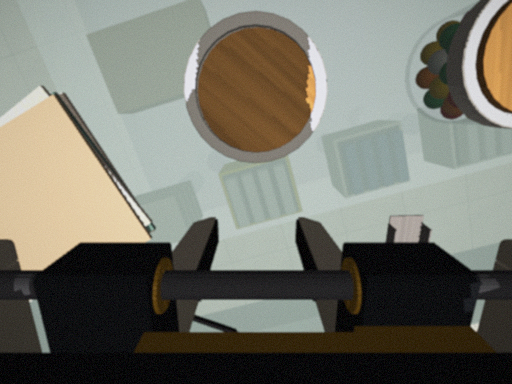

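View pics/s10.png

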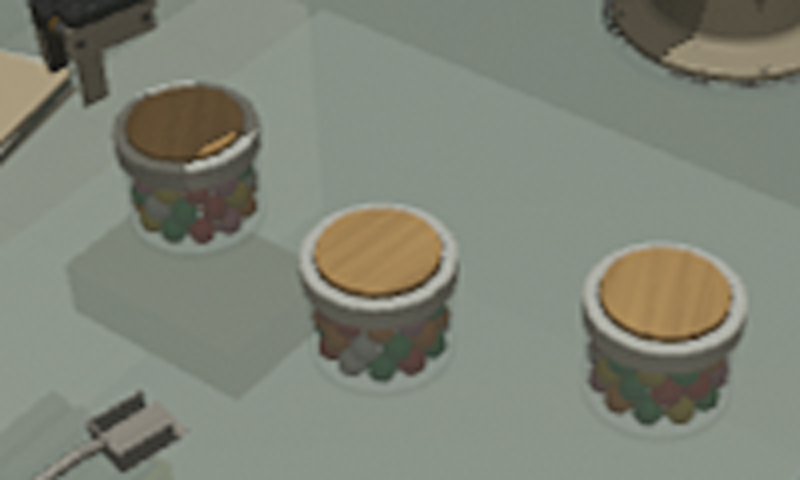

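The lid lies in its seat like the lids on the two closed jars, at (0.547,-0.226), within about 2 mm of the jar's starting centre. The other lids have not moved in the image, and the arm is clear. I'll hand in.

```bash
python3 -c "
from bench import arm
print(arm.sign_off())"
```

```text
the job is handed in; nothing more can be done
None
```

The lid is in its seat and the job is handed in, at about 10 s of the 35 s allowed; the robot gave no verdict. I pushed the lid about 22 mm across the rim with the two fingertips set 50 mm apart, until it dropped. Then I backed the arm clear.

**What the last checks showed**
- **Height and level:** the lid's apparent size fits a top about 106 mm up. It looks level, with an even gap all round in the wrist and scene views. I did not measure the tilt as a number.
- **Centring:** the lid's centre is at (0.547, -0.226). That is within about 2 mm of where I measured the jar at the start, (0.545, -0.226). I did not refit the jar afterwards.
- **Bystanders:** the two other lids moved less than 0.1 pixel in the top view. I never moved near the scoop or the parcel, but I did not measure them again.
- **Force:** the pushes showed only sensor noise, about 1 N.

**What disagreed**
- **Fingertip length:** the fingertips were not 17 mm ahead of the TCP as stated. My first push passed over the lid without touching it. Both cameras placed the tips about 18 mm behind the TCP, and a light touch on the bare counter (13 N) gave 14.7 mm behind. I used the touch value.
- **Lid height before the push:** the three pairs of camera views gave about 105, 106 and 120 mm for the lid's top, against 112 mm expected. Its apparent size from two wrist heights agreed with 112 mm.

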